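# Shut the bean dispenser and hold its gate half open for wiping

## Task

The coffee-bean dispenser has been washed and is still empty. Press its hinged lid down until the catch snaps over it, so that no dust gets in, then draw the sprung gate at its outlet out to half its travel, where its edge can be wiped, and keep it there: finish while still holding it half open, because the spring shuts it as soon as it is let go. Leave the crumb bowl under the outlet and everything else on the counter where it is.

Things in the scene. Friction and masses are not known exactly. Their poses are not given: they have to be found in the camera images.
- dispenser: Coffee-bean dispenser, fixed. Dark base 170 x 150 mm, 14 high; clear empty square tub, 116 mm a side, 128 to 235 mm up, over a 60 mm square outlet, 94 mm up. Origin on the counter under the tub's middle; x points to its back (the gate and catch are on its -x side), z up. Two steel spring tubes (16 mm thick, y = +-50, z = 120 mm) end at x = -76; the lid's catch, a steel clip, at x = -79, 233 high.
- lid (a joint): Mint lid, 126 x 122 mm, 10 thick. Hinge angle in rad: 0 shut; it starts open at 0.45 to 0.9, front edge up, and stays where it is left (stiff hinge, about 2 N at the pad). At about 0.08 rad its front hook meets the sprung catch: some 14 N down on the pad takes it past, then the catch keeps it at 0 to 0.02.
- lid_axis (a point): The middle of the lid's hinge axis, at the back rim of the tub, 62 mm behind the dispenser's origin and 238 mm above the counter; the axis runs along the dispenser's y.
- lid_pad (a point): Centre of the thumb pad's upper face (darker green, 26 x 46 mm) near the lid's front edge, the place to press: 100 mm from the hinge axis towards the front and 11 mm above the axis when the lid is shut. It moves with the lid; its z points out of the lid's upper face.
- gate (a joint): Slide gate at the outlet, in m: 0 shut (it starts so), 0.030 half, 0.060 fully out at its stop. It slides level out of the front, along the dispenser's -x, against a spring of 150 N/m: 3 N shut, 7.5 N at half, 12 N fully out; let go, it runs shut. At half travel the red ring on each of its two pull rods has just come level with the mouth of its steel spring tube.
- gate_grip (a point): Centre of the gate's upright orange grip: 16 mm front to back (dispenser's x), 28 wide (y), 42 tall (foot 122, top 164 mm above the counter). It moves with the gate; when shut it is 145 mm in front of the dispenser's origin. Best pinched from above across its width. Under it runs an 18 mm wide bar back to a crossbar (116 mm along y, 10 thick, 120 mm up), 45 mm behind the grip.
- crumb_bowl: Mint bowl, 100 mm across, 42 mm high, on the dispenser's base under the outlet; origin under its middle. To be left alone.
- mug: Cream mug, 82 mm across and 92 mm high, with a handle; origin under its middle. To be left alone.
- tumbler: Clear drinking glass, 76 mm across, 110 mm high; origin under its middle. To be left alone.
- storage_jar: Clear jar with a mint lid, 80 mm across, 125 mm high; origin under its middle. To be left alone.
- brush: Wooden brush lying flat, 175 mm long, 22 mm high; origin on the counter near its middle. To be left alone.
- kettle: Steel kettle with a black handle, 160 mm across, 200 mm high, at the right edge; origin under its middle. To be left alone. Fixed things stand along the edges: in the far right corner a blue pot in a pan (100 mm high), at the middle of the far edge a dish rack (130 mm), left of it a glass with spoons (210 mm), then plates and, at the left edge, a toaster (190 mm).

How it is judged:
By the outcome, as a careful person would: the job done as asked, in the order asked, and still so for the second after the job is handed in, while the arm keeps its last pose, push and grip.
It also fails if it takes over 38 s, if anything falls off the work surface, if the arm or the gripper's body presses on something with over 40 N, if the wrist force passes 120 N, or if a joint passes its speed limit or range.

## Robot

A 6-joint arm with a two-finger parallel gripper is mounted at the origin on the work surface. World frame = base frame: x ahead of the robot, y to its left, z up, the work surface at z = 0. Lengths are in m, angles in rad, forces in N, time in s.
With the tool pointing down it reaches from about 0.325 to 0.775 m from the base axis. Payload 5.5 kg.
Tool frame: the origin (TCP) lies on the centre line of the jaws, within the pads' length; the fingertips stand 14 mm ahead of it and the grasp point (between the pads) lies 5 mm behind it (r.finger_overhang is the z of the fingertips in the tool frame, in m); z points along the fingers, y is the line along which they close (so a half turn about z gives the same grasp; the last joint's range is limited). The gripper opens to 88 mm and grips with 3 to 60 N. Pads are 20 mm wide; open, the fingers measure 115 mm over their backs; the gripper's body (75 mm by 178 mm) begins 61 mm behind the grasp point.
Start: joints at [-1.286, 0.091, 1.231, -0, 1.82, -0.057], TCP at [0.201, -0.565, 0.237] pointing down, gripper open.
Joint ranges: [-2.87, 2.87], [-0.86, 2.18], [0.17, 2.46], [-1.51, 4.65], [0.06, 2.69], [-2.65, 2.65]. Speed limits (rad/s): [2.57, 2.57, 3.01, 3.14, 3.14, 3.14].

## Interface

Orientations are given as a unit quaternion [w, x, y, z].
In Python, from cell import r gives the robot as it stands.
- The arm moves only by the tool jog_arm, never from a script. Its argument "rows" is a list of rows, each a list of 3 entries, a list of its own where there are three numbers: the shift along the world's x, y, z in cm, then the turn, a rotation vector about the world's x, y, z in degrees, then the closure, from -1 (fully open) to 1 (shut). In form: [[[tx, ty, tz], [rx, ry, rz], grip], ...]. A call has 1 to 10 rows; each row shifts and turns the commanded pose from where the row before left it; what a row does not reach is not made up. A row lasts 1/12 s, in which the tool goes at most 41.7 mm and 7.16 degrees, less where a joint would pass 70% of its speed; a pose out of reach is approached as far as the arm can. A call with a gripper value outside its range is refused whole. The fingers move at their own pace and stop on an object; the grip force is fixed at half the most. Time passes only in rows, so rows that do not move let the fingers close. It gives the time, the measured TCP pose, the force, the opening and the grip force at its end, in the units of the state.
- r.sense(): the state, without advancing time (a new reading comes with each control period).
- r.get_image(name): name is "scene" or "top" or "wrist"; returns a dict with "frame" (480x640x3 uint8, red, green, blue), "fx", "fy", "cx", "cy" (pixels), "origin" and "attitude" of the camera in the world; the wrist camera has in their place "hand_eye" (4x4, takes a point from camera to tool coordinates, whose origin is the TCP and whose axes are the flange's). Camera axes: x right, y down, z forward; pixel columns grow to the right and rows downward; lengths in m; the calibration is good to about 2 mm. A picture is of the moment at which its call begins: read the wrist's pose just before it. There is no depth.
- r.finish_job(): hands the job in; it is judged then, once.
Trained networks look in a picture, given as the dict that the camera call returned (one of the last four; its "shot" number tells which), for a name from the list of things; names that differ only in an ending like _2 or _b are one class to them, and where a whole thing is asked for, a point or a joint stands for the part that bears it (a point fixed in the world has none). Each returns a list of dicts, best first, with "confidence" (0 to 1); they miss things now and then, are a little off and sometimes report something else, mostly with a low value. They report only what shows in the picture. A call takes as long as a camera call.
- r.look_for(picture, target): "box" ([left, top, width, height] in pixels, round what is visible of it).
- r.landmark_of(picture, target): "location" ([column, row] in pixels: a listed point, or the origin of a listed thing).
The state is a dict: "t": time; "joints": joint angles; "joint_vel": joint speeds; "joint_torque": joint torques, N m; "tool_pos": TCP position; "tool_rot": TCP orientation; "ft_force": force on the tool from outside, world axes, zero at the start; "torque": the same for the moment, N m; "width": finger opening in m; "grip_force": force on a finger pad.
Only numpy, scipy, OpenCV 4.12 (cv2) and the standard library are available. Lean on these libraries where they do the work, as an engineer would, in place of code of your own. Each camera call takes 0.05 s, during which the arm holds its last target. There are 200 camera calls.

## Working session

There is one attempt and no reset: what is moved stays moved. The work goes in short steps, Python scripts to look and compute and a tool call to move; the robot and the scene stay as the last step left them, time stands still between calls to the robot, and variables do not carry over. Pictures are saved under pics/ and viewed, at most 10 in all, crops included, and the job is handed in when it is done.

Besides the shell and the picture viewer there is one more tool, called in YAML: its name, and indented under it one key for each argument. jog_arm: Moves the arm, as the interface text tells. Its arguments: {"type":"object","properties":{"rows":{"type":"array"}},"required":["rows"]}

```bash
mkdir -p pics; cat > h.py <<'E'
import numpy as np, cv2
from cell import r
from scipy.spatial.transform import Rotation as R
def rotm(a):
    a=np.array(a,float)
    return a if a.shape==(3,3) else R.from_quat(a,scalar_first=True).as_matrix()
def cam(p,s=None):
    if "origin" in p: return np.array(p["origin"]),rotm(p["attitude"])
    H=np.array(p["hand_eye"]); Rt=rotm(s["tool_rot"])
    return Rt@H[:3,3]+np.array(s["tool_pos"]),Rt@H[:3,:3]
def ray(p,uv,s=None):
    o,A=cam(p,s); d=A@np.array([(uv[0]-p["cx"])/p["fx"],(uv[1]-p["cy"])/p["fy"],1]); return o,d/np.linalg.norm(d)
def at_z(p,uv,z,s=None):
    o,d=ray(p,uv,s); return o+d*(z-o[2])/d[2]
def proj(p,X,s=None):
    o,A=cam(p,s); c=A.T@(np.array(X)-o); return np.array([p["cx"]+p["fx"]*c[0]/c[2],p["cy"]+p["fy"]*c[1]/c[2]])
def tri(rs):
    M=sum(np.eye(3)-np.outer(d,d) for o,d in rs); b=sum((np.eye(3)-np.outer(d,d))@o for o,d in rs); return np.linalg.solve(M,b)
def save(p,n,crop=None):
    f=p["frame"][:,:,::-1]
    cv2.imwrite("pics/"+n,f)
E
python3 - <<'E'
from h import *
np.set_printoptions(precision=3,suppress=True)
print(r.sense())
P={}
for n in("scene","top"):
    p=r.get_image(n); save(p,n+"1.png"); P[n]=p; print(n,p["origin"],p["attitude"],p["fx"])
    for t in["dispenser","lid_axis","lid_pad","gate_grip","crumb_bowl","mug","tumbler","storage_jar","brush","kettle"]:
        l=r.landmark_of(p,t)
        if l: print(n,t,l[0]["location"],round(l[0]["confidence"],2), at_z(p,l[0]["location"],{"lid_axis":.238,"gate_grip":.143,"lid_pad":.3}.get(t,0)))
E
```

```text
{'t': 0.0, 'joints': array([-1.286,  0.092,  1.232,  0.   ,  1.82 , -0.057]), 'joint_vel': array([ 0.001,  0.001,  0.   , -0.   , -0.001, -0.001]), 'joint_torque': array([ -0.002, -44.646, -40.644,   0.07 ,   0.029,  -0.   ]), 'tool_pos': array([ 0.201, -0.565,  0.236]), 'tool_rot': array([-0.001,  0.985,  0.17 , -0.   ]), 'ft_force': array([-0.075,  0.263,  0.202]), 'torque': array([-0.015, -0.011,  0.   ]), 'grip_force': 0.0, 'width': 0.08793287182550251}
scene [0.616 0.747 1.069] [-0.02   0.044  0.937 -0.347] 506.4499089231769
scene dispenser [287.3, 300.1] 0.8 [0.633 0.03  0.   ]
scene lid_axis [259.1, 253.8] 0.82 [0.683 0.068 0.238]
scene lid_pad [279.2, 213.1] 0.69 [0.635 0.013 0.3  ]
scene gate_grip [329.0, 235.9] 0.71 [ 0.522 -0.05   0.143]
scene crumb_bowl [286.6, 300.3] 0.71 [0.635 0.031 0.   ]
scene mug [292.6, 448.8] 0.63 [ 0.64   0.394 -0.   ]
scene tumbler [361.6, 192.4] 0.85 [ 0.391 -0.336  0.   ]
scene storage_jar [387.2, 446.7] 0.89 [ 0.447  0.409 -0.   ]
scene brush [381.4, 237.9] 0.64 [ 0.362 -0.152  0.   ]
scene kettle [288.2, 166.7] 0.73 [ 0.606 -0.472  0.   ]
top [ 0.38  -0.008  1.286] [ 0.043 -0.698  0.713 -0.043] 491.87956657050466
top dispenser [300.1, 197.8] 0.95 [0.636 0.033 0.   ]
top lid_axis [277.3, 153.7] 0.71 [0.688 0.074 0.238]
top lid_pad [293.7, 167.6] 0.75 [0.64  0.035 0.3  ]
top gate_grip [337.7, 228.2] 0.89 [ 0.533 -0.058  0.143]
top crumb_bowl [300.6, 197.2] 0.18 [0.638 0.032 0.   ]
top mug [166.0, 202.0] 0.64 [0.633 0.389 0.   ]
top tumbler [446.5, 284.3] 0.65 [ 0.399 -0.344  0.   ]
top storage_jar [159.9, 271.8] 0.88 [0.448 0.402 0.   ]
top brush [375.3, 301.2] 0.75 [ 0.36  -0.157  0.   ]
top kettle [490.3, 203.7] 0.73 [ 0.609 -0.471  0.   ]
```

```bash
python3 - <<'E'
from h import *
from scipy.optimize import least_squares
np.set_printoptions(precision=4,suppress=True)
P=[r.get_image(n) for n in("scene","top")]
obs=[]
for p in P:
    for t in["dispenser","lid_axis","lid_pad","gate_grip"]:
        l=r.landmark_of(p,t)
        if l: obs.append((p,t,l[0]["location"]))
def pt(q,t):
    x,y,w,a=q; c,s=np.cos(w),np.sin(w)
    L={"dispenser":(0,0,0),"lid_axis":(.062,0,.238),"gate_grip":(-.145,0,.143),
       "lid_pad":(.062-.1*np.cos(a)+.011*np.sin(a),0,.238+.1*np.sin(a)+.011*np.cos(a))}[t]
    return np.array([x+c*L[0],y+s*L[0],L[2]])
f=lambda q:np.concatenate([proj(p,pt(q,t))-uv for p,t,uv in obs])
s=least_squares(f,[.635,.032,.67,.6],loss="soft_l1")
print(s.x,np.degrees(s.x[2:])); print(f(s.x).reshape(-1,2))
for t in["lid_pad","gate_grip","lid_axis"]: print(t,pt(s.x,t))
im=[]
for p in P:
    f_=p["frame"][:,:,::-1].copy()
    im.append(f_[100:370,150:550])
cv2.imwrite("pics/a.png",np.vstack(im))
E
```

```text
[0.6381 0.0324 0.6872 0.823 ] [39.3735 47.1519]
[[-0.6899  0.9162]
 [-0.6292  3.2064]
 [ 0.6356  0.0863]
 [-0.3773 -2.6542]
 [ 1.3295 -2.1517]
 [ 1.0611  1.4467]
 [-0.5107 -0.1244]
 [-0.2318  6.0327]]
lid_pad [0.6397 0.0337 0.3188]
gate_grip [ 0.526  -0.0596  0.143 ]
lid_axis [0.686  0.0717 0.238 ]
```

View pics/a.png

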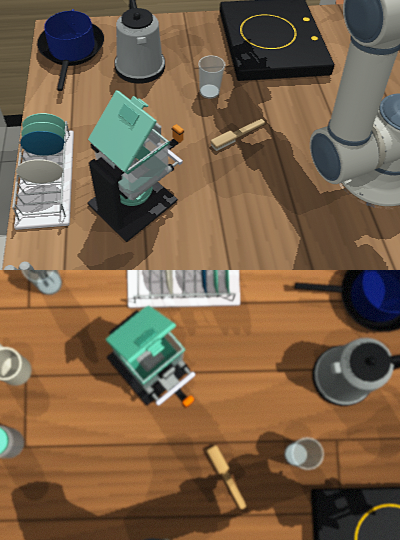

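jog_arm:
  rows:
    - [[0,0,3.5],[0,0,2],1]
    - [[0,0,3.5],[0,0,2],1]
    - [[0,0,3.5],[0,0,2],1]
    - [[1,1,3.5],[0,0,2],1]
    - [[2,3,3],[0,0,2],1]
    - [[2,3,2],[0,0,2],1]
    - [[2,3,0],[0,0,2],1]
    - [[2,3.2,0],[0,0,2],1]
    - [[2,3.2,0],[0,0,2],1]
    - [[2,3.2,0],[0,0,2],1]

```text
t: 2.43
tool_pos: [0.3295, -0.3711, 0.4235]
tool_rot: [0.0, 0.941, 0.339, 0.0]
ft_force: [1.3, -0.4, 1.5]
width: 0.0245
grip_force: 0.0
```

jog_arm:
  rows:
    - [[2,3.2,0],[0,0,0],1]
    - [[2,3.2,0],[0,0,0],1]
    - [[2,3.2,0],[0,0,0],1]
    - [[2,3.2,0],[0,0,0],1]
    - [[2,3.2,0],[0,0,0],1]
    - [[2,3.2,0],[0,0,0],1]
    - [[2,3.2,0],[0,0,0],1]
    - [[2,3.2,0],[0,0,0],1]
    - [[1,1.6,0],[0,0,0],1]
    - [[0,0,0],[0,0,0],1]

```text
t: 3.27
tool_pos: [0.5004, -0.0975, 0.4225]
tool_rot: [-0.001, 0.94, 0.341, -0.0]
ft_force: [-0.4, 0.3, -0.4]
width: 0.0003
grip_force: 0.0
```

```bash
python3 - <<'E'
from h import *
np.set_printoptions(precision=4,suppress=True)
s=r.sense(); p=r.get_image("wrist"); print(s); print(p["hand_eye"],p["fx"]); save(p,"w1.png")
for t in["dispenser","lid_axis","lid_pad","gate_grip"]:
    for l in r.landmark_of(p,t)[:2]:
        print(t,l["location"],round(l["confidence"],2), at_z(p,l["location"],{"lid_axis":.238,"gate_grip":.143,"lid_pad":.319}.get(t,0),s))
E
```

```text
{'t': 3.2667, 'joints': array([-0.2598, -0.0266,  1.0112,  0.0011,  2.158 ,  0.6156]), 'joint_vel': array([-0.0679, -0.0219,  0.0151, -0.0341,  0.0122, -0.0638]), 'joint_torque': array([  1.5255, -36.8561, -38.1327,   0.2648,  -0.0339,   0.5446]), 'tool_pos': array([ 0.5004, -0.0975,  0.4225]), 'tool_rot': array([-0.0007,  0.9401,  0.341 , -0.0002]), 'ft_force': array([-0.3862,  0.3219, -0.4392]), 'torque': array([-0.0303,  0.0002,  0.0397]), 'grip_force': 0.0, 'width': 0.0003434816524357201}
[[-0.0004 -0.9668 -0.2555  0.0697]
 [ 1.     -0.0005  0.0002 -0.0003]
 [-0.0003 -0.2555  0.9668 -0.1473]
 [ 0.      0.      0.      1.    ]] 343.93318596481475
dispenser [307.7, 64.6] 0.64 [0.6362 0.0329 0.    ]
gate_grip [301.9, 168.7] 0.95 [ 0.5214 -0.057   0.143 ]
```

View pics/w1.png

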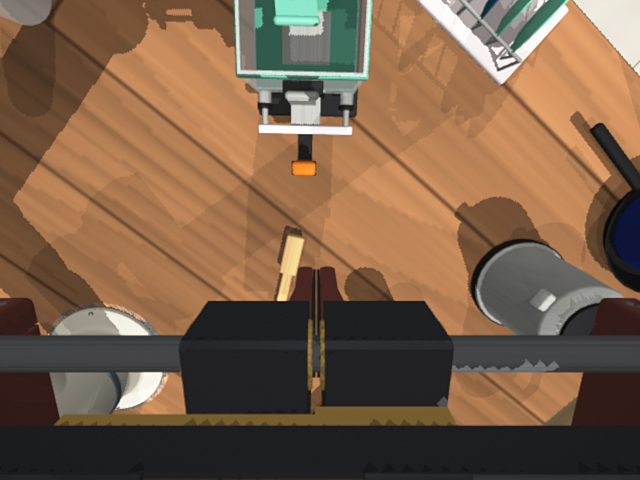

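jog_arm:
  rows:
    - [[2.4,2.25,0],[0,0,0],1]
    - [[2.4,2.25,0],[0,0,0],1]
    - [[2.4,2.25,0],[0,0,0],1]
    - [[2.4,2.25,0],[0,0,0],1]
    - [[2.4,2.25,0],[0,0,0],1]
    - [[2.4,2.25,0],[0,0,0],1]
    - [[0,0,-2.5],[0,0,0],1]
    - [[0,0,-2],[0,0,0],1]
    - [[0,0,0],[0,0,0],1]

```text
t: 4.27
tool_pos: [0.6434, 0.0333, 0.3714]
tool_rot: [-0.002, 0.941, 0.338, -0.005]
ft_force: [-0.1, 0.3, -1.4]
width: 0.0003
grip_force: 0.0
```

```bash
python3 - <<'E'
from h import *
np.set_printoptions(precision=4,suppress=True)
s=r.sense(); p=r.get_image("scene"); q=r.get_image("wrist"); print(s["tool_pos"],s["ft_force"])
a=cv2.resize(p["frame"][150:370,190:390],None,fx=2,fy=2); b=q["frame"][:440:,120:520]
cv2.imwrite("pics/b.png",np.hstack([a,b])[:,:,::-1])
E
```

```text
[0.6434 0.0333 0.3714] [-0.077   0.2894 -1.4309]
```

View pics/b.png

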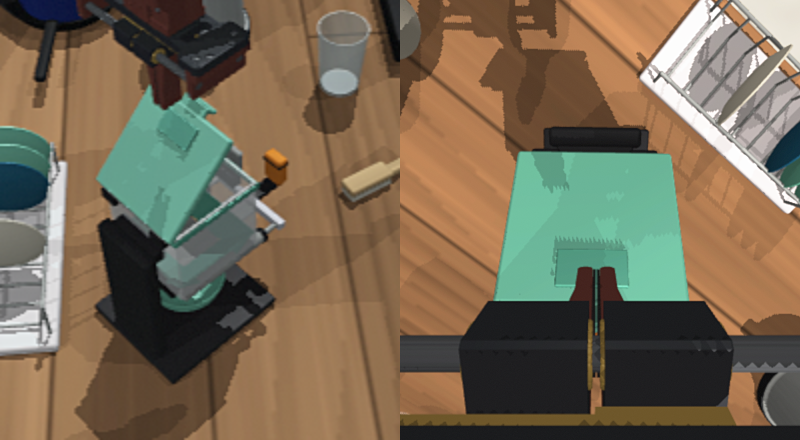

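jog_arm:
  rows:
    - [[0,0,-1.8],[0,0,0],1]
    - [[0,0,-1.8],[0,0,0],1]
    - [[-0.7,-0.6,-1.1],[0,0,0],1]
    - [[-0.7,-0.6,-1.1],[0,0,0],1]
    - [[-0.7,-0.6,-1.1],[0,0,0],1]
    - [[-0.3,-0.3,-0.9],[0,0,0],1]
    - [[-0.3,-0.3,-0.9],[0,0,0],1]
    - [[-0.3,-0.3,-0.8],[0,0,0],1]
    - [[0,0,0],[0,0,0],1]
    - [[0,0,0],[0,0,0],1]

```text
t: 5.2
tool_pos: [0.6126, 0.0065, 0.2861]
tool_rot: [0.001, 0.941, 0.338, 0.002]
ft_force: [0.3, -1.2, -0.1]
width: 0.0005
grip_force: 0.0
```

```bash
python3 - <<'E'
from h import *
np.set_printoptions(precision=4,suppress=True)
s=r.sense(); p=r.get_image("scene"); q=r.get_image("wrist"); print(s["tool_pos"],s["ft_force"])
a=cv2.resize(p["frame"][150:370,190:390],None,fx=2,fy=2); b=q["frame"][:440:,120:520]
cv2.imwrite("pics/c.png",np.hstack([a,b])[:,:,::-1])
E
```

```text
[0.6126 0.0065 0.2861] [ 0.3312 -1.183  -0.1013]
```

View pics/c.png

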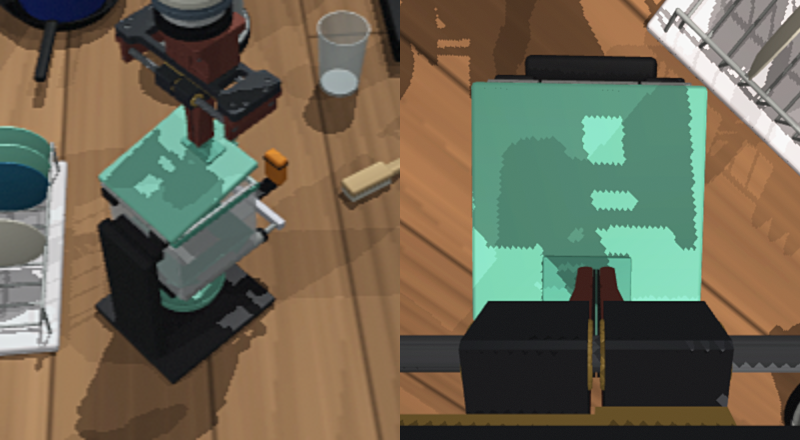

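jog_arm:
  rows:
    - [[0,0,-0.7],[0,0,0],1]
    - [[0,0,-0.7],[0,0,0],1]
    - [[0,0,-0.4],[0,0,0],1]
    - [[0,0,-0.3],[0,0,0],1]

```text
t: 5.63
tool_pos: [0.6129, 0.0072, 0.2629]
tool_rot: [0.0, 0.941, 0.339, 0.0]
ft_force: [-4.7, -0.5, 18.1]
width: 0.0002
grip_force: 9.1
```

jog_arm:
  rows:
    - [[0,0,-0.3],[0,0,0],1]
    - [[0,0,0],[0,0,0],1]

```text
t: 5.8
tool_pos: [0.6128, 0.0072, 0.263]
tool_rot: [0.001, 0.941, 0.339, 0.002]
ft_force: [-3.9, -0.7, 15.5]
width: 0.0001
grip_force: 7.5
```

jog_arm:
  rows:
    - [[0,0,-0.4],[0,0,0],1]
    - [[0,0,0],[0,0,0],1]

```text
t: 5.97
tool_pos: [0.6129, 0.0072, 0.2628]
tool_rot: [0.002, 0.941, 0.339, 0.004]
ft_force: [-8.1, -1.8, 26.0]
width: 0.0005
grip_force: 13.0
```

```bash
python3 - <<'E'
from h import *
np.set_printoptions(precision=4,suppress=True)
s=r.sense(); p=r.get_image("scene"); q=r.get_image("wrist"); print(s["tool_pos"],s["ft_force"])
a=cv2.resize(p["frame"][200:310,230:330],None,fx=4,fy=4); b=q["frame"][:440:,120:520]
cv2.imwrite("pics/d.png",np.hstack([a,b])[:,:,::-1])
E
```

```text
[0.6129 0.0072 0.2628] [-8.1005 -1.778  26.035 ]
```

View pics/d.png

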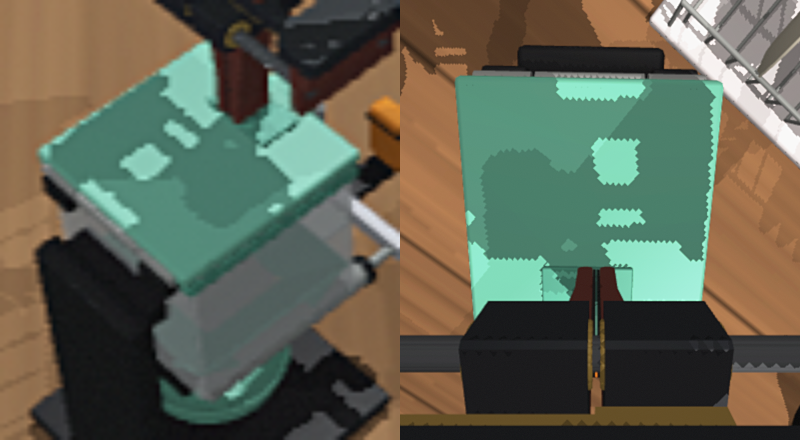

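jog_arm:
  rows:
    - [[0,0,2.5],[0,0,0],1]
    - [[0,0,3.5],[0,0,0],0.5]
    - [[-1,-0.8,2],[0,0,0],-0.4]
    - [[-2,-1.5,0],[0,0,0],-0.4]
    - [[-2.3,-1.7,0],[0,0,0],-0.4]
    - [[-2.3,-1.7,0],[0,0,0],-0.4]
    - [[-2.3,-1.7,-1],[0,0,0],-0.4]
    - [[-1.4,-1.1,-1.5],[0,0,0],-0.4]
    - [[0,0,-1],[0,0,0],-0.4]
    - [[0,0,0],[0,0,0],-0.4]

```text
t: 6.9
tool_pos: [0.4992, -0.0777, 0.2975]
tool_rot: [-0.001, 0.941, 0.338, -0.001]
ft_force: [0.2, 0.6, 0.1]
width: 0.0567
grip_force: 0.0
```

```bash
python3 - <<'E'
from h import *
np.set_printoptions(precision=4,suppress=True)
s=r.sense(); q=r.get_image("wrist"); print(s["tool_pos"],s["tool_rot"],s["ft_force"],s["width"])
for l in r.landmark_of(q,"gate_grip")[:2]: print(l,at_z(q,l["location"],.143,s))
print(r.look_for(q,"gate_grip")[:2])
p=r.get_image("scene")
a=cv2.resize(p["frame"][200:310,230:330],None,fx=4,fy=4); b=q["frame"][:440:,120:520]
cv2.imwrite("pics/e.png",np.hstack([a,b])[:,:,::-1])
E
```

```text
[ 0.4992 -0.0777  0.2975] [-0.0012  0.9411  0.3381 -0.0014] [0.2421 0.5985 0.0701] 0.05670560364048037
{'location': [314.0, 192.0], 'confidence': 0.96} [ 0.5207 -0.0569  0.143 ]
{'location': [294.3, 306.9], 'confidence': 0.7} [ 0.4234 -0.1125  0.143 ]
[{'box': [253.5, 104.4, 131.2, 96.9], 'confidence': 0.93}]
```

View pics/e.png

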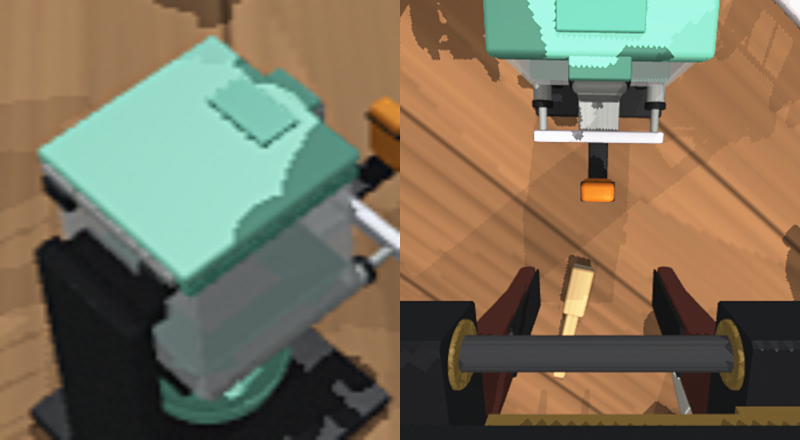

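jog_arm:
  rows:
    - [[1.1,1.0,-1],[0,0,-1.5],-0.4]
    - [[1.1,1.0,-2],[0,0,0],-0.4]
    - [[0,0,-2.5],[0,0,0],-0.4]
    - [[0,0,-2.5],[0,0,0],-0.4]
    - [[0,0,-2.5],[0,0,0],-0.4]
    - [[0,0,-2],[0,0,0],-0.4]
    - [[0,0,-1.5],[0,0,0],-0.4]
    - [[0,0,0],[0,0,0],-0.4]

```text
t: 7.77
tool_pos: [0.5211, -0.0567, 0.1565]
tool_rot: [-0.002, 0.945, 0.327, -0.003]
ft_force: [0.8, -0.7, -0.6]
width: 0.0612
grip_force: 0.0
```

```bash
python3 - <<'E'
from h import *
np.set_printoptions(precision=4,suppress=True)
s=r.sense(); q=r.get_image("wrist"); print(s["tool_pos"],s["tool_rot"],s["ft_force"],s["width"])
p=r.get_image("scene")
a=cv2.resize(p["frame"][190:300,270:370],None,fx=4,fy=4); b=q["frame"][:440:,120:520]
cv2.imwrite("pics/f.png",np.hstack([a,b])[:,:,::-1])
E
```

```text
[ 0.5211 -0.0567  0.1565] [-0.0015  0.9451  0.3268 -0.0026] [ 0.765  -0.7336 -0.6039] 0.06115392223292419
```

View pics/f.png

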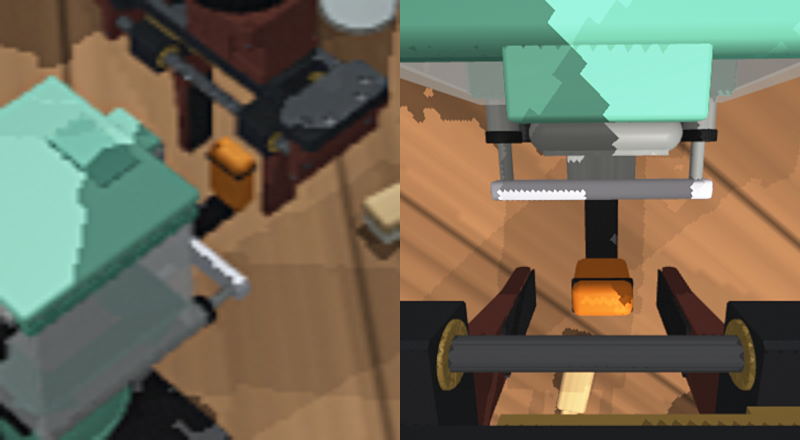

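jog_arm:
  rows:
    - [[0.1,-0.2,-0.9],[0,0,0],-0.4]
    - [[0,0,0],[0,0,0],0.6]
    - [[0,0,0],[0,0,0],1]
    - [[0,0,0],[0,0,0],1]
    - [[0,0,0],[0,0,0],1]
    - [[0,0,0],[0,0,0],1]
    - [[0,0,0],[0,0,0],1]

```text
t: 8.45
tool_pos: [0.5226, -0.0592, 0.1517]
tool_rot: [-0.0, 0.945, 0.326, -0.0]
ft_force: [-1.7, 0.9, -0.1]
width: 0.0281
grip_force: 30.0
```

jog_arm:
  rows:
    - [[-0.4,-0.3,0],[0,0,0],1]
    - [[-0.4,-0.3,0],[0,0,0],1]
    - [[-0.4,-0.3,0],[0,0,0],1]
    - [[-0.4,-0.3,0],[0,0,0],1]
    - [[-0.4,-0.3,0],[0,0,0],1]
    - [[-0.4,-0.3,0],[0,0,0],1]
    - [[0,0,0],[0,0,0],1]
    - [[0,0,0],[0,0,0],1]

```text
t: 9.12
tool_pos: [0.4995, -0.0776, 0.1517]
tool_rot: [0.0, 0.945, 0.326, 0.002]
ft_force: [6.4, 2.8, -0.4]
width: 0.0281
grip_force: 30.0
```

```bash
python3 - <<'E'
from h import *
np.set_printoptions(precision=4,suppress=True)
s=r.sense(); q=r.get_image("wrist"); print(s["tool_pos"],s["tool_rot"],s["ft_force"],s["width"])
d=np.array([.79,.613]); print(np.dot(s["tool_pos"][:2]-np.array([.5226,-.0592]),d),np.dot(s["ft_force"][:2],d))
b=cv2.resize(q["frame"][60:330,180:460],None,fx=2,fy=2,interpolation=cv2.INTER_CUBIC)
cv2.imwrite("pics/g.png",b[:,:,::-1])
E
```

```text
[ 0.4995 -0.0776  0.1517] [0.0002 0.9452 0.3264 0.0017] [ 6.3515  2.7752 -0.4138] 0.02810095591733246
-0.029489539779225606 6.718902619038988
```

View pics/g.png

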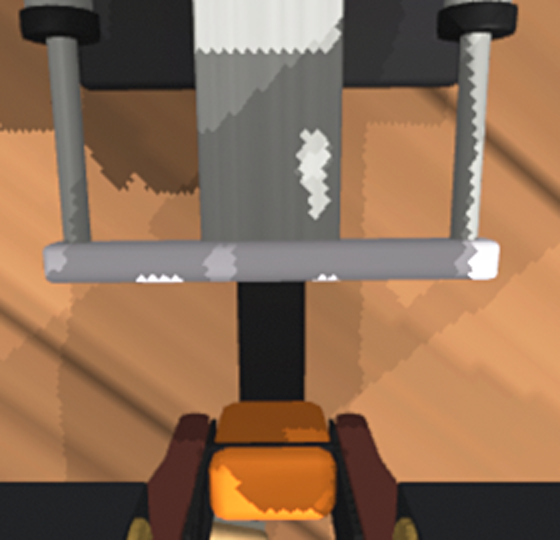

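jog_arm:
  rows:
    - [[-0.05,-0.04,0],[0,0,0],1]
    - [[0,0,0],[0,0,0],1]
    - [[0,0,0],[0,0,0],1]
    - [[0,0,0],[0,0,0],1]
    - [[0,0,0],[0,0,0],1]
    - [[0,0,0],[0,0,0],1]

```text
t: 9.67
tool_pos: [0.4992, -0.0778, 0.1517]
tool_rot: [0.0, 0.945, 0.327, 0.002]
ft_force: [6.6, 3.7, 0.6]
width: 0.0276
grip_force: 30.0
```

```bash
python3 - <<'E'
from h import *
np.set_printoptions(precision=4,suppress=True)
s=r.sense(); q=r.get_image("wrist")
d=np.array([.79,.613]); print(s["tool_pos"],np.dot(s["tool_pos"][:2]-np.array([.5226,-.0592]),d),np.dot(s["ft_force"][:2],d),s["joint_vel"])
S=dict(s); 
def u(uv,z,st): return np.dot(at_z(q,uv,z,st)[:2]-np.array([.637,.0325]),d)
st=dict(tool_pos=[.5211,-.0567,.1565],tool_rot=[-.0015,.9451,.3268,-.0026])
print("shut: mouth",u((230,142),.128,st),"bar near edge",u((322,199),.120,st))
st=dict(tool_pos=[.4995,-.0776,.1517],tool_rot=[.0002,.9452,.3264,.0017])
print("now: mouth",u((210,82),.128,st),"bar",u((316,200),.120,st))
f=q["frame"].astype(int); m=(f[:,:,0]>120)&(f[:,:,1]<70)&(f[:,:,2]<70); m[240:]=0
print("red px",m.sum(),np.argwhere(m)[:10].tolist())
b=np.hstack([q["frame"][50:130,180:240],q["frame"][50:130,390:450]])
cv2.imwrite("pics/h.png",cv2.resize(b,None,fx=5,fy=5,interpolation=cv2.INTER_NEAREST)[:,:,::-1])
E
```

```text
[ 0.4992 -0.0778  0.1517] -0.02988447053765964 7.4623991223011075 [-0.0004  0.0005 -0.0019 -0.0006  0.0005  0.0001]
shut: mouth -0.07535301345416807 bar near edge -0.1045833474450139
now: mouth -0.07843165734490391 bar -0.1340789337683847
red px 0 []
```

View pics/h.png

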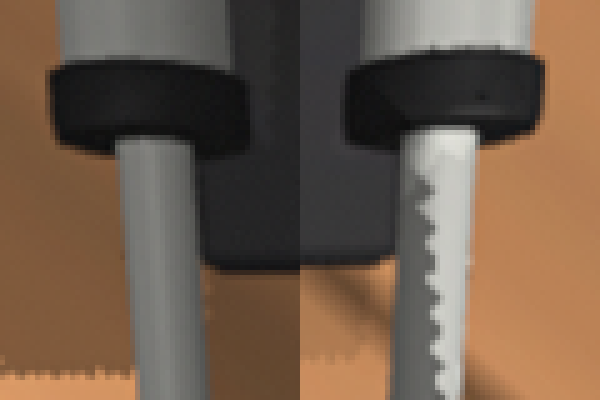

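jog_arm:
  rows:
    - [[-0.1,-0.07,0],[0,0,0],1]
    - [[0,0,0],[0,0,0],1]
    - [[0,0,0],[0,0,0],1]
    - [[0,0,0],[0,0,0],1]

```text
t: 10.05
tool_pos: [0.4983, -0.0786, 0.1517]
tool_rot: [0.0, 0.945, 0.326, 0.002]
ft_force: [6.0, 2.9, -0.9]
width: 0.0281
grip_force: 30.0
```

```bash
cat > k.py <<'E'
from h import *
s=r.sense(); q=r.get_image("wrist")
d=np.array([.79,.613]); print(s["tool_pos"],np.dot(s["tool_pos"][:2]-np.array([.5226,-.0592]),d),np.dot(s["ft_force"][:2],d))
f=q["frame"].astype(int)
for c in(180,390):
    w=f[50:130,c:c+60]; e=w[:,:,0]-w[:,:,1:].max(2); h=cv2.cvtColor(w.astype(np.uint8),cv2.COLOR_RGB2HSV)
    m=((h[:,:,0]<5)|(h[:,:,0]>172))&(e>40); print("reddish",m.sum(),np.argwhere(m).mean(0)+[50,c] if m.any() else "")
    x=27 if c==180 else 28
    print([w[y,x].tolist() for y in range(22,34)])
E
python3 k.py
```

```text
[ 0.4982956  -0.07859229  0.15170426] -0.031087945558658354 6.522276917257312
reddish 95 [ 75.93684211 210.46315789]
[[19, 22, 22], [58, 22, 20], [123, 30, 26], [160, 31, 28], [136, 37, 33], [112, 84, 82], [119, 124, 120], [121, 123, 120], [121, 121, 118], [121, 120, 117], [121, 120, 117], [120, 120, 116]]
reddish 114 [ 73.90350877 417.92105263]
[[181, 36, 34], [242, 43, 37], [224, 58, 53], [181, 139, 134], [203, 212, 205], [216, 219, 212], [217, 217, 211], [217, 216, 210], [215, 216, 209], [217, 218, 210], [217, 218, 210], [213, 215, 206]]
```

jog_arm:
  rows:
    - [[0.06,0.04,0],[0,0,0],1]
    - [[0,0,0],[0,0,0],1]
    - [[0,0,0],[0,0,0],1]
    - [[0,0,0],[0,0,0],1]
    - [[0,0,0],[0,0,0],1]
    - [[0,0,0],[0,0,0],1]

```text
t: 10.6
tool_pos: [0.4989, -0.0781, 0.1517]
tool_rot: [0.0, 0.945, 0.327, 0.002]
ft_force: [7.5, 4.1, -0.2]
width: 0.0277
grip_force: 30.0
```

```bash
python3 k.py; python3 -c "
from h import *
p=r.get_image('scene')
for t in ['mug','tumbler','storage_jar','brush','kettle','crumb_bowl','lid_pad']:
    l=r.landmark_of(p,t)
    if l: print(t,l[0]['location'])
"
```

```text
[ 0.49890505 -0.07809792  0.15167033] -0.030303436021996498 8.449871726044897
reddish 58 [ 76.87931034 210.56896552]
[[31, 31, 31], [23, 27, 26], [23, 20, 19], [72, 20, 18], [110, 32, 28], [104, 73, 71], [112, 115, 111], [122, 123, 119], [121, 121, 118], [121, 120, 117], [120, 119, 116], [120, 120, 116]]
reddish 77 [ 74.88311688 417.88311688]
[[38, 37, 37], [96, 27, 25], [151, 53, 50], [173, 145, 140], [214, 220, 214], [217, 220, 213], [212, 212, 205], [201, 201, 195], [197, 198, 191], [193, 193, 187], [193, 194, 187], [194, 195, 189]]
mug [290.6, 450.0]
tumbler [362.1, 190.5]
storage_jar [388.5, 446.2]
brush [382.0, 236.8]
kettle [289.2, 168.4]
lid_pad [294.5, 225.8]
```

The ring on each rod is just showing at its tube mouth, with the gate 30.3 mm out. The lid is latched and nothing else has moved.

```bash
python3 -c "
from cell import r
print(r.finish_job())"
```

```text
the job is handed in; nothing more can be done
None
```

The job is handed in: the lid is pressed down to its stop and stays shut, so the catch should be over it, and the gripper is holding the gate about half open (30.3 mm of 60 mm by the arm's position, red rings just showing at the tube mouths); the mug, tumbler, jar, brush and kettle were still in place, and I never touched the crumb bowl, though the last check did not pick it up.

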